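Push a batten home in the stop jig

ROBOT

A 7-joint arm with a two-finger parallel gripper is mounted at the origin on the work surface. World frame = base frame: x ahead of the robot, y to its left, z up, the work surface at z = 0. Lengths are in m, angles in rad, forces in N, time in s.
With the tool pointing down it reaches from about 0.425 to 0.95 m from the base axis. Payload 4.7 kg.
Tool frame: the origin (TCP) lies midway between the tips of the shut fingers; the grasp point (between the pads) lies arm.hold_point_z behind it (arm.hold_point_z is the distance from the TCP to the grasp point, in m); z points along the fingers, y is the line along which they close (so a half turn about z gives the same grasp; the last joint's range is limited). The gripper opens to 85 mm and grips with 20 to 120 N. Pads are 22 mm wide; open, the fingers measure 114 mm over their backs; the gripper's body (76 mm by 85 mm) begins 54 mm behind the grasp point. The pads swing forward as they close: fully open they stand 13 mm farther back than shut.
Start: joints at [1.22, 0.469, -0.049, 1.532, 0.024, 1.141, -0.082], TCP at [0.214, -0.64, 0.231] pointing down, gripper open.
Joint ranges: [-2.59, 2.59], [-0.33, 1.99], [-1.39, 1.29], [0.1, 2.45], [-1.04, 4.18], [0.21, 1.99], [-2.66, 2.66]. Speed limits (rad/s): [2.57, 2.57, 3.14, 3.14, 3.14, 3.14, 3.14].

INTERFACE

Orientations are given as a unit quaternion [x, y, z, w].
In Python, from cell import arm gives the robot as it stands.
- The arm moves only by the tool servo_tool, never from a script. Its argument "plan" is a list of rows, each a list of 4 numbers: the shift along the world's x, y, z in units of 60 mm (1.0 is 60 mm), then the turn about the world's z in units of 8 degrees (1.0 is 8 degrees). In form: [[tx, ty, tz, spin], ...]. A call has 1 to 20 rows; each row is the pose to reach, as a shift and turn from the pose commanded when the call began; what a row does not reach only later rows make up. A row lasts 1/8 s, in which the tool goes at most 62.5 mm and 10.7 degrees, less where a joint would pass 70% of its speed; a pose out of reach is approached as far as the arm can. A call with a gripper value outside its range is refused whole. "jaw" is the finger opening in mm, from 0 to 85.4, set as the call begins (left out, the last holds). The fingers move at their own pace and stop on an object; "grip_force" is the grip in N (left out, the last holds). Time passes only in rows, so rows that repeat a pose let the fingers close. It gives the time, the measured TCP pose, the force, the opening and the grip force at its end, in the units of the state.
- arm.get_state(): the state, without advancing time (a new reading comes with each control period).
- arm.snapshot(name): name is "side" or "top" or "wrist"; returns the picture (400x640x3 uint8, blue, green, red); there is no depth.
- arm.calibration(name): a dict with "intrinsics" (3x3 intrinsics, pixels), "R" (3x3) and "t" (3): a world point X has camera coordinates R X + t; the wrist camera has in their place "hand_eye" (4x4, takes a point from camera to tool coordinates, whose origin is the TCP and whose axes are the flange's). Camera axes: x right, y down, z forward; pixel columns grow to the right and rows downward; lengths in m; the calibration is good to about 2 mm. The wrist camera is an equidistant fisheye: a pixel r from the principal point sees the ray r / f radians off the axis. A picture is of the moment at which its call begins: read the wrist's pose just before it. calibration takes no time and is no camera call.
- arm.close_job(): hands the job in; it is judged then, once.
The state is a dict: "clock": time; "qpos": joint angles; "qd": joint speeds; "joint_efforts": joint torques, N m; "tool_pos": TCP position; "ee_rot": TCP orientation; "ft_force": force on the tool from outside, world axes, zero at the start; "moment": the same for the moment, N m; "finger_gap": finger opening in m; "grip_force": force on a finger pad.
Only numpy, scipy, OpenCV 4.12 (cv2) and the standard library are available. Lean on these libraries where they do the work, as an engineer would, in place of code of your own. Each camera call takes 0.05 s, during which the arm holds its last target. There are 200 camera calls.

TASK

Register the loose batten in the stop jig ready for marking: using the fingertips only, push it across the jig until its long side lies flush against the fence and the end facing the square stop block (not the round dog at the other end) butts up against that block. Only push it: do not pick it up or tip it, leave the offcut, jar, mallet and chisel where they are, and finish with the hand clear.

Things in the scene. Friction and masses are not known exactly. Their poses are not given: they have to be found in the camera images.
- jig: Fixed jig: plywood base 240 (x) x 420 (y) x 12 mm with a dark wooden fence along its far (+x) edge. Origin: centre of the base's underside, on the bench; +x points across to the fence (roughly away from the robot), y runs along it. The fence is 30 mm thick, 25 mm high above the base top, as long as the base; its working face (towards -x) is the plane x = +85 mm in this frame.
- stop: Fixed square stop block, dark wood, 40 x 40 x 30 mm high, on the jig base beside the fence (5 mm gap), at its +y or -y end, differing from run to run. Origin: centre of its underside, on the base top, at x = +60, y = +185 or -185 mm in the jig's frame; axes parallel to the jig's. Its working face looks to the middle of the jig, 20 mm from its origin.
- dog: Fixed round dog, dark wood, 32 mm diameter, 30 mm high, on the jig base at the other end from the square stop block (x = +60 mm, y = -185 or +185 mm in the jig's frame). Not the stop for this job. Origin: centre of its underside.
- batten: Loose mid-brown batten, 50 (x) x 160 (y, long axis) x 30 mm high, 0.11-0.22 kg, lying askew (within 0.3 rad of the fence) on the jig base, clear of the fence; pushing takes under 3 N. Origin: centre of its underside, 12 mm above the bench; top 42 mm above the bench. Home, its origin is at x = +60 mm and y = +85 or -85 mm (towards the square stop) in the jig's frame.
- offcut: Bystander: loose mid-brown wooden offcut, 40 x 40 x 25 mm high, on one of the near (-x) corners of the jig base. Origin: centre of its underside.
- jar: Bystander: loose small amber jar with steel lid, 38 mm diameter, 45 mm high, on the other near corner of the jig base. Origin: centre of its underside.
- mallet: Bystander: loose wooden mallet lying on the bench to the robot's left of the jig; head 70 x 120 x 60 mm at its +x end, handle 26 mm thick along its x, 290 mm long overall. Origin: on the bench under the handle axis, 100 mm from the head's centre.
- chisel: Bystander: loose chisel lying on the bench to the robot's right of the jig, along its own x, 245 mm long, 28 mm thick at the handle (-x end). Origin: on the bench near the middle of its length.
Not all that is in view belongs to the job. Several things have the shape of the batten; the one meant has the colours described above.

How it is judged:
By the outcome, as a careful person would: the job done as asked, in the order asked, and still so for the second after the job is handed in, with the robot touching nothing.
It also fails if it takes over 51 s, if anything falls off the work surface, if the arm or the gripper's body presses on something with over 40 N, if the wrist force passes 120 N, or if a joint passes its speed limit or range.

## Working session

There is one attempt and no reset: what is moved stays moved. The work goes in short steps, Python scripts to look and compute and a tool call to move; the robot and the scene stay as the last step left them, time stands still between calls to the robot, and variables do not carry over. Pictures are saved under pics/ and viewed, at most 10 in all, crops included, and the job is handed in when it is done.

Besides the shell and the picture viewer there is one more tool, called after ">>>" as a command line: name --pt "numbers of a row" for each row, then --argument value for the rest. servo_tool: Moves the arm, as the interface text tells. Its arguments: {"type":"object","properties":{"plan":{"type":"array","items":{"type":"array","items":{"type":"number"}}},"jaw":{"type":"number"},"grip_force":{"type":"number"}},"required":["plan"]}

```bash
mkdir -p pics
python3 - <<'E'
from cell import arm
import cv2
for n in("top","side"):
    cv2.imwrite(f"pics/{n}0.png",arm.snapshot(n)); c=arm.calibration(n); print(n,c)
s=arm.get_state();print(s["clock"],s["tool_pos"],s["ee_rot"],s["finger_gap"],arm.hold_point_z)
E
```

```text
top {'intrinsics': array([[413.43104632,   0.        , 311.82157816],
       [  0.        , 413.43104632, 203.00715077],
       [  0.        ,   0.        ,   1.        ]]), 'R': array([[ 0.00807207, -0.99996639, -0.0014358 ],
       [-0.99769424, -0.00795695, -0.06740093],
       [ 0.06738724,  0.00197655, -0.99772494]]), 't': array([-0.00871106,  0.4992172 ,  1.22127297])}
side {'intrinsics': array([[475.48727857,   0.        , 323.2120144 ],
       [  0.        , 475.48727857, 200.27400468],
       [  0.        ,   0.        ,   1.        ]]), 'R': array([[-0.97772065, -0.20983916,  0.00546369],
       [-0.16058247,  0.73094494, -0.66327427],
       [ 0.13518725, -0.64937433, -0.74835646]]), 't': array([0.47672723, 0.09176236, 1.23141518])}
0.1 [ 0.21332437 -0.63984779  0.23036535] [ 9.87082486e-01  1.60210469e-01 -1.55426698e-04 -8.64426164e-04] 0.08528022771157288 0.0187
```

View pics/top0.png

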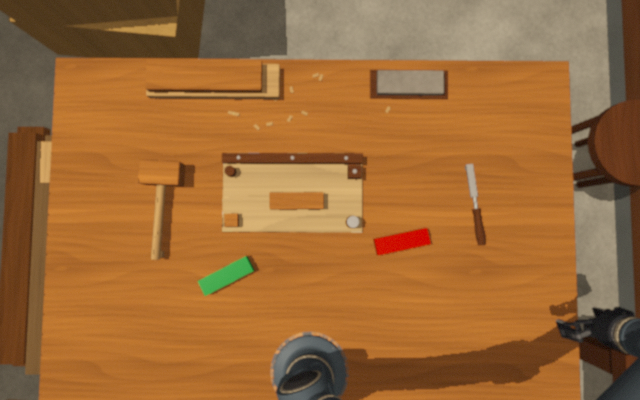

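View pics/side0.png

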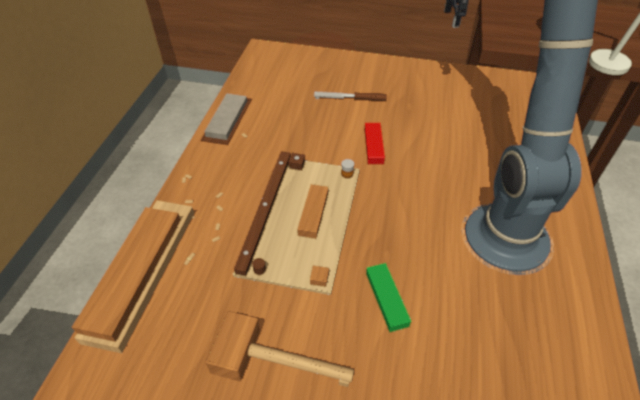

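Could be taken for the batten: the brown bar on the jig (296,201), the red bar (402,241), the green bar (226,275), and the far board (205,78). By colour and place, I choose the one at (296,201). The square stop is at (354,172), at the -y end. The dog is at (230,171). I'll check this in a crop.

Run:
```python
import cv2
i=cv2.imread("pics/top0.png")[145:240,215:370]
cv2.imwrite("pics/crop0.png",cv2.resize(i,None,fx=5,fy=5,interpolation=cv2.INTER_CUBIC))
```

```text
(no output)
```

View pics/crop0.png

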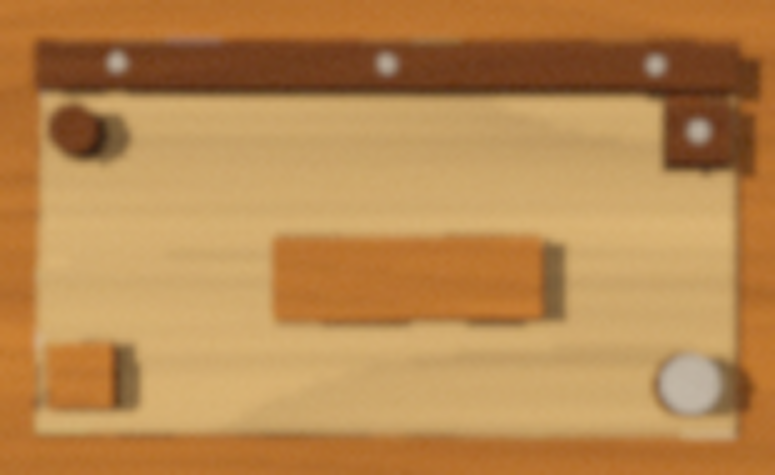

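The crop confirms it: the mid-brown batten has its top corners at about (273,236), (542,236), (543,320) and (274,321). The square stop's working edge is at crop x≈665, and the fence edge is at y≈91.

```bash
cat > h.py <<'E'
import numpy as np
from cell import arm
def w(name,uv,z):
    c=arm.calibration(name);R,t=np.array(c["R"]),np.array(c["t"]);K=np.array(c["intrinsics"])
    uv=np.atleast_2d(uv); d=(R.T@np.linalg.inv(K)@np.c_[uv,np.ones(len(uv))].T).T; o=-R.T@t
    return o+d*((z-o[2])/d[:,2])[:,None]
def crop(p,x0=215,y0=145,s=5): return (np.array(p,float)+.5)/s-.5+[x0,y0]
E
python3 - <<'E'
from h import *
np.set_printoptions(precision=4,suppress=True)
for n,p,z in [("batten",[(273,236),(542,236),(543,320),(274,321)],.042),("fence edge",[(40,91),(735,95)],.037),("stop",[(665,97),(665,168),(731,168)],.042),("base",[(36,436),(737,438)],.012),("dog",[(75,130)],.042),("jar",[(690,384)],.057),("offcut",[(47,344),(114,344),(114,408),(47,408)],.037)]:
    x=w("top",crop(p),z); print(n,x[:,:2].tolist() and x[:,:2],x.mean(0)[:2])
c=arm.calibration("top");print(-c["R"].T@c["t"])
print(arm.calibration("wrist"))
from scipy.spatial.transform import Rotation as Ro
print(Ro.from_quat(arm.get_state()["ee_rot"]).as_matrix())
E
```

```text
batten [[ 0.5296  0.1208]
 [ 0.5308 -0.0373]
 [ 0.4814 -0.0382]
 [ 0.4796  0.1195]] [0.5054 0.0412]
fence edge [[ 0.6153  0.2609]
 [ 0.6162 -0.1514]] [0.6157 0.0548]
stop [[ 0.6138 -0.1094]
 [ 0.5716 -0.1095]
 [ 0.5719 -0.1484]] [ 0.5858 -0.1225]
base [[ 0.4111  0.2641]
 [ 0.4133 -0.1555]] [0.4122 0.0543]
dog [[0.5915 0.2386]] [0.5915 0.2386]
jar [[ 0.4443 -0.123 ]] [ 0.4443 -0.123 ]
offcut [[0.4652 0.2533]
 [0.4655 0.2139]
 [0.4279 0.2132]
 [0.4276 0.2525]] [0.4466 0.2332]
[ 0.4158 -0.0072  1.2521]
{'intrinsics': array([[309.7069,   0.    , 319.8232],
       [  0.    , 309.7069, 200.5924],
       [  0.    ,   0.    ,   1.    ]]), 'hand_eye': array([[-0.0007, -0.9622, -0.2725,  0.0684],
       [ 1.    , -0.0006, -0.0003, -0.001 ],
       [ 0.0001, -0.2725,  0.9622, -0.1415],
       [ 0.    ,  0.    ,  0.    ,  1.    ]])}
[[ 0.9487  0.3163 -0.0006]
 [ 0.3163 -0.9487  0.0017]
 [-0.     -0.0018 -1.    ]]
```

>>> servo_tool --pt "0.4 0.8 0 -0.3" --pt "0.8 1.6 0 -0.6" --pt "1.2 2.4 0 -0.9" --pt "1.6 3.2 0 -1.2" --pt "2.0 4.0 0 -1.5" --pt "2.4 4.8 0 -1.8" --pt "2.8 5.6 0 -2.1" --pt "3.2 6.4 0 -2.3" --pt "3.6 7.2 0 -2.3" --pt "3.87 8.0 0 -2.3" --pt "3.87 8.8 0 -2.3" --pt "3.87 9.6 0 -2.3" --pt "3.87 10.4 0 -2.3" --pt "3.87 11.0 0 -2.3" --pt "3.87 11.35 0 -2.3" --pt "3.87 11.35 0 -2.3" --pt "3.87 11.35 -1.5 -2.3" --pt "3.87 11.35 -1.5 -2.3" --pt "3.87 11.35 -1.5 -2.3" --jaw 85

```text
clock: 2.48
tool_pos: [0.444, 0.039, 0.1395]
ee_rot: [1.0, -0.0, -0.003, 0.0]
ft_force: [-0.1, 0.5, -0.1]
finger_gap: 0.0852
grip_force: 0.0
```

>>> servo_tool --pt "0 0 -0.7 0" --pt "0 0 -1.4 0" --pt "0 0 -1.8 0" --pt "0 0 -2.1 0" --pt "0 0 -2.1 0" --pt "0 0 -2.1 0"

```text
clock: 3.22
tool_pos: [0.4471, 0.0404, 0.0166]
ee_rot: [1.0, -0.0, 0.001, 0.0]
ft_force: [0.5, 0.1, -0.4]
finger_gap: 0.085
grip_force: 0.0
```

Run:
```python
from cell import arm
import cv2
cv2.imwrite("pics/w1.png",arm.snapshot("wrist"));i=arm.snapshot("side")[140:300,220:380]
cv2.imwrite("pics/s1.png",cv2.resize(i,None,fx=3.7,fy=3.7,interpolation=2))
```

```text
(no output)
```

View pics/w1.png

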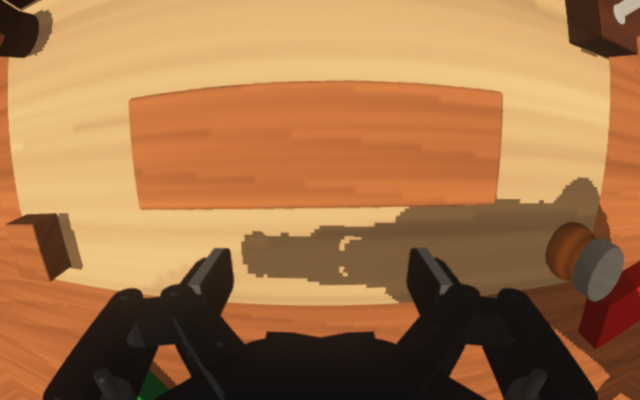

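The wrist view shows the batten's near edge at row ≈207. Both fingertips are at columns ≈220 and 420, row 250, centred on it. Next, a slow push in +x.

>>> servo_tool --pt "0.1 0 -0.03 0" --pt "0.2 0 -0.05 0" --pt "0.28 0 -0.05 0" --pt "0.36 0 -0.05 0" --pt "0.44 0 -0.05 0" --pt "0.52 0 -0.05 0" --pt "0.6 0 -0.05 0" --pt "0.68 0 -0.05 0" --pt "0.76 0 -0.05 0" --pt "0.84 0 -0.05 0" --pt "0.92 0 -0.05 0" --pt "1.0 0 -0.05 0" --pt "1.08 0 -0.05 0" --pt "1.16 0 -0.05 0" --pt "1.24 0 -0.05 0" --pt "1.32 0 -0.05 0" --pt "1.4 0 -0.05 0" --pt "1.46 0 -0.05 0" --pt "1.52 0 -0.05 0" --pt "1.55 0 -0.05 0"

```text
clock: 5.82
tool_pos: [0.539, 0.0406, 0.0123]
ee_rot: [1.0, 0.0, 0.0, 0.0]
ft_force: [-0.6, 0.2, -0.9]
finger_gap: 0.0852
grip_force: 0.5
```

>>> servo_tool --pt "0.03 0 0 0" --pt "0.06 0 0 0" --pt "0.09 0 0 0" --pt "0.12 0 0 0" --pt "0.15 0 0 0" --pt "0.18 0 0 0" --pt "0.18 0 0 0"

```text
clock: 6.7
tool_pos: [0.55, 0.0406, 0.0124]
ee_rot: [1.0, 0.0, 0.0, -0.0]
ft_force: [-0.7, 0.2, -0.6]
finger_gap: 0.0847
grip_force: 0.2
```

>>> servo_tool --pt "0.02 0 0 0" --pt "0.04 0 0 0" --pt "0.06 0 0 0" --pt "0.08 0 0 0" --pt "0.1 0 0 0" --pt "0.1 0 0 0"

```text
clock: 7.45
tool_pos: [0.5559, 0.0407, 0.0123]
ee_rot: [1.0, 0.0, 0.0, -0.0]
ft_force: [-1.3, -0.6, 0.3]
finger_gap: 0.0848
grip_force: 0.7
```

Run:
```python
from cell import arm
import cv2
cv2.imwrite("pics/w2.png",arm.snapshot("wrist"))
```

```text
(no output)
```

View pics/w2.png

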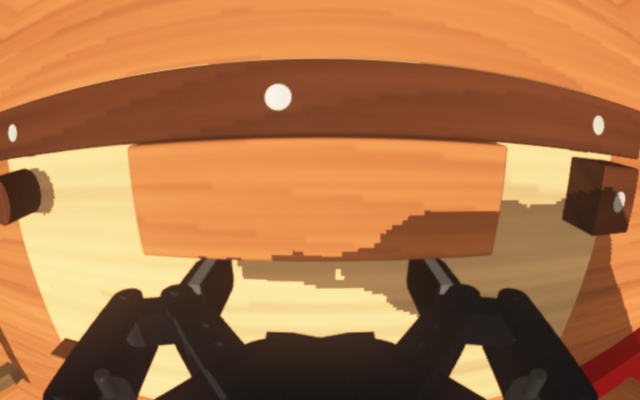

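The wrist view shows the batten's far edge at row ≈140, on or almost on the fence edge, and parallel to it. I'll press on until the force rises.

>>> servo_tool --pt "0.02 0 0 0" --pt "0.04 0 0 0" --pt "0.05 0 0 0" --pt "0.05 0 0 0"

```text
clock: 8.0
tool_pos: [0.5562, 0.0406, 0.0121]
ee_rot: [1.0, 0.001, -0.002, 0.001]
ft_force: [-7.1, -0.0, 4.7]
finger_gap: 0.0853
grip_force: 3.6
```

Flush with the fence. Now back off, lift, shut the fingers and go to the batten's +y end.

>>> servo_tool --pt "-0.2 0 0 0" --pt "-0.4 0 0 0" --pt "-0.4 0 0.7 0" --pt "-0.4 0 1.4 0" --pt "-0.4 0 1.4 0" --pt "-0.1 0.7 1.4 0" --pt "0.2 1.4 1.4 0" --pt "0.52 2.07 1.4 0" --pt "0.52 2.07 1.4 0" --pt "0.52 2.07 1.4 0"

```text
clock: 9.25
tool_pos: [0.5888, 0.1638, 0.0952]
ee_rot: [1.0, 0.0, -0.001, 0.001]
ft_force: [-0.5, 0.3, 0.1]
finger_gap: 0.0852
grip_force: 0.0
```

>>> servo_tool --pt "0 0 0 0" --pt "0 0 0 0" --pt "0 0 0 0" --pt "0 0 0 0" --pt "0 0 0 0" --pt "0 0 0 0" --pt "0 0 -0.5 0" --pt "0 0 -1.0 0" --pt "0 0 -1.2 0" --pt "0 0 -1.2 0" --pt "0 0 -1.2 0" --jaw 0

```text
clock: 10.62
tool_pos: [0.5906, 0.1653, 0.0255]
ee_rot: [1.0, 0.0, 0.001, -0.0]
ft_force: [0.3, 0.1, 0.2]
finger_gap: 0.0001
grip_force: 0.0
```

Run:
```python
from cell import arm
import cv2
cv2.imwrite("pics/w3.png",arm.snapshot("wrist"))
```

```text
(no output)
```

View pics/w3.png

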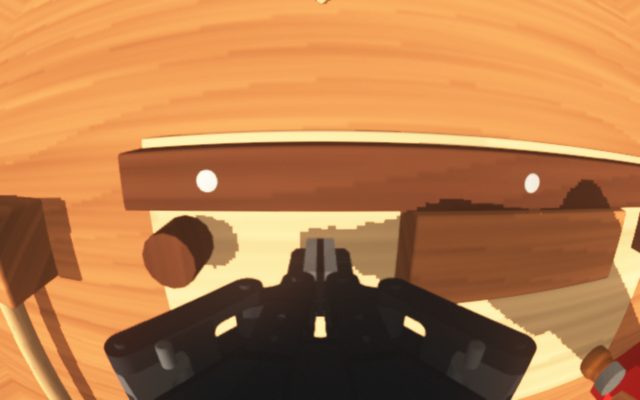

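The shut fingertips at (320,255) are between the dog and the batten's end at column ≈400. Now push -y slowly.

>>> servo_tool --pt "0 -0.1 -0.05 0" --pt "0 -0.2 -0.05 0" --pt "0 -0.3 -0.05 0" --pt "0 -0.38 -0.05 0" --pt "0 -0.46 -0.05 0" --pt "0 -0.54 -0.05 0" --pt "0 -0.62 -0.05 0" --pt "0 -0.7 -0.05 0" --pt "0 -0.78 -0.05 0" --pt "0 -0.86 -0.05 0" --pt "0 -0.94 -0.05 0" --pt "0 -1.02 -0.05 0" --pt "0 -1.1 -0.05 0" --pt "0 -1.18 -0.05 0" --pt "0 -1.26 -0.05 0" --pt "0 -1.33 -0.05 0" --pt "0 -1.39 -0.05 0" --pt "0 -1.45 -0.05 0" --pt "0 -1.5 -0.05 0" --pt "0 -1.5 -0.05 0"

```text
clock: 13.18
tool_pos: [0.5897, 0.0742, 0.0213]
ee_rot: [1.0, 0.0, -0.0, 0.0]
ft_force: [-0.5, -0.3, -0.3]
finger_gap: -0.0001
grip_force: 0.1
```

>>> servo_tool --pt "0 -0.03 0 0" --pt "0 -0.06 0 0" --pt "0 -0.09 0 0" --pt "0 -0.12 0 0" --pt "0 -0.15 0 0" --pt "0 -0.15 0 0"

```text
clock: 13.92
tool_pos: [0.5897, 0.0654, 0.0213]
ee_rot: [1.0, 0.0, -0.0, 0.0]
ft_force: [0.3, 1.0, 0.1]
finger_gap: 0.0001
grip_force: 0.2
```

>>> servo_tool --pt "0 -0.02 0 0" --pt "0 -0.04 0 0" --pt "0 -0.06 0 0" --pt "0 -0.06 0 0"

```text
clock: 14.42
tool_pos: [0.5898, 0.0651, 0.0216]
ee_rot: [1.0, 0.001, 0.001, -0.002]
ft_force: [0.6, 7.2, -1.1]
finger_gap: -0.0003
grip_force: 3.3
```

Run:
```python
from cell import arm
import cv2
cv2.imwrite("pics/w4.png",arm.snapshot("wrist"))
```

```text
(no output)
```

View pics/w4.png

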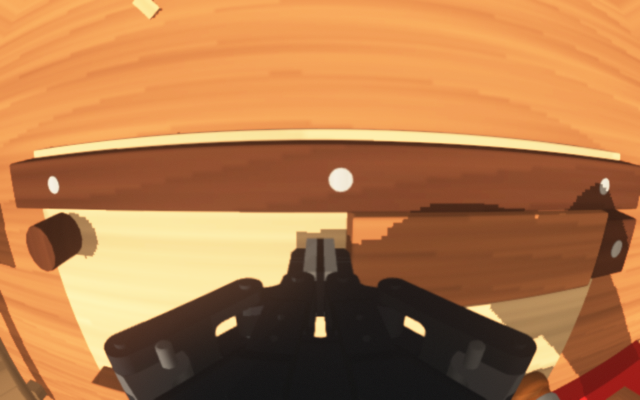

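Butted against the stop with 7 N reaction. I'll finish by re-seating it on the fence with two fingers.

>>> servo_tool --pt "0 0.2 0 0" --pt "0 0.4 0 0" --pt "0 0.4 0.7 0" --pt "0 0.4 1.3 0" --pt "0 0.4 1.3 0" --pt "-0.4 -0.3 1.3 0" --pt "-0.83 -1.0 1.3 0" --pt "-0.83 -1.55 1.3 0" --pt "-0.83 -1.55 1.3 0" --pt "-0.83 -1.55 1.3 0"

```text
clock: 15.72
tool_pos: [0.5397, -0.03, 0.0988]
ee_rot: [1.0, 0.001, -0.0, -0.0]
ft_force: [-0.2, -0.1, 0.7]
finger_gap: -0.0002
grip_force: 0.0
```

>>> servo_tool --pt "0 0 0 0" --pt "0 0 0 0" --pt "0 0 0 0" --pt "0 0 0 0" --pt "0 0 0 0" --pt "0 0 0 0" --pt "0 0 -0.6 0" --pt "0 0 -1.2 0" --pt "0 0 -1.45 0" --pt "0 0 -1.45 0" --pt "0 0 -1.45 0" --jaw 85

```text
clock: 17.1
tool_pos: [0.541, -0.0307, 0.0134]
ee_rot: [1.0, 0.0, 0.001, 0.0]
ft_force: [-0.1, -0.3, 0.2]
finger_gap: 0.0853
grip_force: 0.0
```

>>> servo_tool --pt "0.05 0 0 0" --pt "0.1 0 0 0" --pt "0.15 0 0 0" --pt "0.18 0 0 0" --pt "0.2 0 0 0" --pt "0.22 0 0 0" --pt "0.22 0 0 0"

```text
clock: 17.98
tool_pos: [0.5532, -0.0307, 0.0123]
ee_rot: [1.0, 0.0, -0.0, 0.0]
ft_force: [0.1, 0.1, 0.8]
finger_gap: 0.0849
grip_force: 0.0
```

>>> servo_tool --pt "0.02 0 0 0" --pt "0.04 0 0 0" --pt "0.06 0 0 0" --pt "0.08 0 0 0" --pt "0.1 0 0 0" --pt "0.1 0 0 0"

```text
clock: 18.73
tool_pos: [0.5563, -0.0307, 0.0119]
ee_rot: [1.0, 0.001, -0.003, 0.0]
ft_force: [-6.8, -0.1, 3.5]
finger_gap: 0.0851
grip_force: 3.4
```

>>> servo_tool --pt "-0.2 0 0 0" --pt "-0.5 0 0 0" --pt "-0.5 0 0.8 0" --pt "-0.5 0 1.6 0" --pt "-0.5 0 2.4 0" --pt "-0.5 0 3.0 0" --pt "-0.8 -0.8 3.2 0" --pt "-1.2 -1.6 3.2 0" --pt "-1.2 -2.4 3.2 0" --pt "-1.2 -3.2 3.2 0" --pt "-1.2 -4.0 3.2 0" --pt "-1.2 -4.8 3.2 0" --pt "-1.2 -4.8 3.2 0" --pt "-1.2 -4.8 3.2 0"

```text
clock: 20.48
tool_pos: [0.4872, -0.318, 0.2041]
ee_rot: [1.0, 0.0, 0.0, -0.0]
ft_force: [-0.9, 0.4, 0.8]
finger_gap: 0.0852
grip_force: 0.0
```

Run:
```python
from cell import arm
import cv2
i=arm.snapshot("top")[145:240,215:370]
cv2.imwrite("pics/t5.png",cv2.resize(i,None,fx=5,fy=5,interpolation=2))
print(arm.get_state()["clock"])
```

```text
20.525
```

View pics/t5.png

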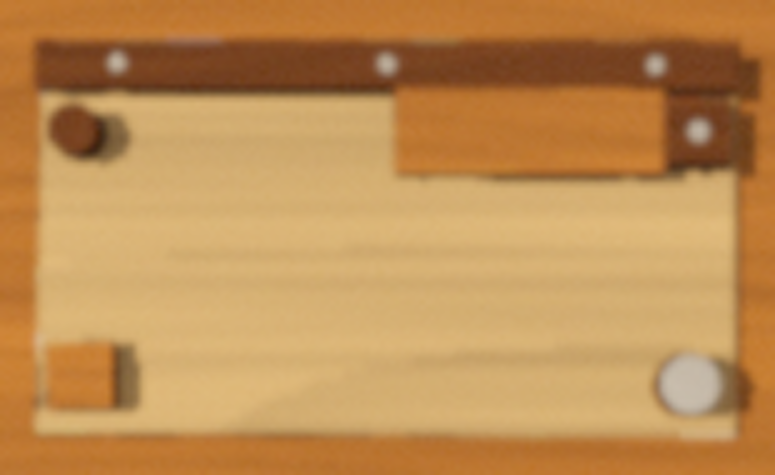

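The batten lies flush on the fence (row ≈88) and its end is on the square stop (column ≈666). The offcut and jar have not moved, and the hand is clear.

```bash
python3 -c "
from cell import arm
print(arm.close_job())"
```

```text
the job is handed in; nothing more can be done
None
```

The batten lies flush against the fence with its end butted on the square stop block, the hand is clear, and the job was handed in at about 20.5 s.

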